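Hang two bail-handled pails, large then small, on a spring-plate hook

ROBOT

A 7-joint arm with a two-finger parallel gripper is mounted at the origin on a cart in front of the work surface, level with it; the furniture and walls round the work are solid. World frame = base frame: x ahead of the robot, y to its left, z up, the work surface at z = 0. Lengths are in m, angles in rad, forces in N, time in s.
With the tool pointing down it reaches from about 0.425 to 1.025 m from the base axis. Payload 3.6 kg.
Tool frame: the origin (TCP) lies midway between the tips of the shut fingers; the grasp point (between the pads) lies 19 mm behind it (ctrl.grasp_offset is the distance from the TCP to the grasp point, in m); z points along the fingers, y is the line along which they close (so a half turn about z gives the same grasp; the last joint's range is limited). The gripper opens to 85 mm and grips with 20 to 120 N. Pads are 22 mm wide; open, the fingers measure 114 mm over their backs; the gripper's body (76 mm by 85 mm) begins 54 mm behind the grasp point. The pads swing forward as they close: fully open they stand 13 mm farther back than shut.
Start: joints at [1.256, 0.591, 0.048, 1.609, -0.033, 0.943, -0.034], TCP at [0.159, -0.707, 0.231] pointing down, gripper open.
Joint ranges: [-2.69, 2.69], [-0.47, 2.24], [-1.27, 1.36], [0.19, 2.51], [-1.53, 4.68], [0.08, 2.07], [-3.09, 3.09]. Speed limits (rad/s): [2.57, 2.57, 3.14, 3.14, 3.14, 3.14, 3.14].

INTERFACE

Orientations are given as a 3x3 rotation matrix whose columns are the frame's x, y, z axes.
In Python, from plant import ctrl gives the robot as it stands.
- The arm moves only by the tool servo_tool, never from a script. Its argument "steps" is a list of rows, each an object of numbers: "dx", "dy", "dz": the shift along the tool's x, y, z in units of 40 mm (1.0 is 40 mm); "spin": the turn about the tool's z in units of 6 degrees (1.0 is 6 degrees). A call has 1 to 20 rows; each row shifts and turns the commanded pose from where the row before left it, along the tool's axes as they then stand; what a row does not reach is not made up. A row lasts 1/12 s, in which the tool goes at most 41.7 mm and 7.16 degrees, less where a joint would pass 70% of its speed; a pose out of reach is approached as far as the arm can. A call is refused whole if a number of a shift passes 1 or a number of a turn 1, either way. A call with a gripper value outside its range is refused whole. "hand" is the finger opening in mm, from 0 to 85.4, set as the call begins (left out, the last holds). The fingers move at their own pace and stop on an object; the grip force is fixed at half the most. Time passes only in rows, so rows that do not move let the fingers close. It gives the time, the measured TCP pose, the force, the opening and the grip force at its end, in the units of the state.
- ctrl.read_state(): the state, without advancing time (a new reading comes with each control period).
- ctrl.grab_frame(name): name is "scene" or "top" or "wrist"; returns a dict with "pixels" (420x560x3 uint8, red, green, blue), "intrinsics" (3x3 intrinsics, pixels), "dist_coeffs" ([k1, k2, p1, p2, k3] as OpenCV has them; the pictures are not rectified), "rvec" (rotation vector, rad) and "tvec" (3), from world to camera coordinates, as OpenCV has them. Camera axes: x right, y down, z forward; pixel columns grow to the right and rows downward; lengths in m; the calibration is good to about 2 mm. A picture is of the moment at which its call begins. There is no depth.
- ctrl.finish_job(): hands the job in; it is judged then, once.
Trained networks look in the newest picture that a camera, given by its name, has taken for a name from the list of things; names that differ only in an ending like _2 or _b are one class to them, and where a whole thing is asked for, a point or a joint stands for the part that bears it (a point fixed in the world has none). Each returns a list of dicts, best first, with "conf" (0 to 1); they miss things now and then, are a little off and sometimes report something else, mostly with a low value. They report only what shows in the picture. A call takes as long as a camera call. They do not tell look-alikes from the thing itself.
- ctrl.find_in(name, camera): "at" ([x, y, z] in m, in world coordinates, good to about 4 mm: the middle of the surface that is visible of it).
- ctrl.regions_of(name, camera): "pixels" (420x560 bool, what is visible of it).
The state is a dict: "time": time; "joints": joint angles; "qvel": joint speeds; "joint_torque": joint torques, N m; "position": TCP position; "tool_rot": TCP orientation; "wrist_force": force on the tool from outside, world axes, zero at the start; "moment": the same for the moment, N m; "width": finger opening in m; "gripper_force": force on a finger pad.
Only numpy, scipy, OpenCV 4.12 (cv2) and the standard library are available. Lean on these libraries where they do the work, as an engineer would, in place of code of your own. Each camera call takes 0.05 s, during which the arm holds its last target. There are 200 camera calls.

TASK

Hang both steel pails by their bails on the one hook: first the large pail (blue grip block), let go of it, then the small one (yellow grip block) in front of it so that it hangs inside the large pail's bail. For each, press the orange spring plate back just far enough that the grip block can be lowered onto the bar behind the upturned lip, and let the spring hold it there; never push the plate to the end of its travel, press on the hook with more than 25 N, or disturb the things standing round about.

Things in the scene. Friction and masses are not known exactly. Their poses are not given: they have to be found in the camera images.
- stand: Fixed hook stand. Origin: middle of the underside of its base plate (100 x 130 x 12 mm, on the counter), on the axis of its upright post (18 mm thick, 246 mm high). Its -x is the way the hook points (towards the robot). A level bar (12 mm wide, 10 high) runs from a black clamp on the post along -x at y = 0, with an upturned lip at its tip.
- post_top (a point): Top of the post, 246 mm up. Set by hand and NOT measured, so feel for them: the bar's upper face is 203 to 227 mm above the counter; the lip's inner face is 86 to 110 mm in front of the post's axis. The lip rises 8 mm above the bar's upper face, is 9 mm long and ends the bar. Bar, clamp and plate stay below 280 mm.
- plate_zone (a point): A point 95 mm in front of the post's axis and 215 mm up, roughly where the blocks must go. Orange spring plate on the bar: 20 mm wide, from 14 mm below to 48 above the bar's upper face. At rest its front is 8 mm behind the lip's inner face, so a 14 mm block fits between only once the plate is pushed back (+x).
- plate (a joint): How far the orange spring plate is pushed back (+x of the stand), m: 0 free, hard stop at 0.034, not to be reached. Its spring takes 2.5 N to start and 0.175 N more per mm (6 N at 20 mm), damping 25 N s/m; blocks rubbing on the bar add up to 4 N. One block held between plate and lip reads 0.006, both blocks 0.020.
- big_grip (a point): Centre of the blue grip block (14 mm thick along its x, 26 wide along y, 30 high) on top of the large steel pail, which stands upright: 185 mm above the pail's underside, 15 above the block's underside, which will rest on the bar. Cup 76 mm across, 48 high; stiff 6 mm wire bail in the y-z plane joins rim to block, 122 mm open between block and rim. 260 g; x and -x alike. Bail wires 74 mm apart.
- small_grip (a point): Centre of the yellow grip block (14 mm thick along its x, 34 wide along y, 30 high) on top of the small steel pail, which stands upright: 120 mm above the pail's underside, 15 above the block's underside, which will rest on the bar. Cup 52 mm across, 38 high; stiff 6 mm wire bail in the y-z plane joins rim to block, 67 mm open between block and rim. 150 g; x and -x alike. Hung, it clears the large pail.
- can_mid (a point): Orange drinks can, 66 x 66 x 115 mm, bystander; this point is its middle, 57 mm up.
- shaker_mid (a point): Pepper shaker, clear with a grey top, 44 x 44 x 90 mm, bystander; its middle, 45 mm up.
- tub_mid (a point): Small white and blue dessert tub, 72 x 71 x 72 mm, bystander; its middle, 36 mm up.
- apple_mid (a point): Red apple, 77 mm, bystander; its middle, 36 mm up.
There are look-alikes about, which are no part of the job. Leave any red look-alike of the part that bears small_grip alone. What is shaped like the part that bears big_grip but red is not meant.

How it is judged:
On the way, in this order (a step that is already met when the one before it is completed fails the run):
1. the large pail hangs alone on the bar, let go, its block held between plate and lip (plate pushed back 4 to 8 mm) (x of big_grip in the frame of stand between -0.125 and -0.05 m and y of big_grip in the frame of stand between -0.015 and 0.015 m and z of big_grip in the frame of stand between 0.208 and 0.253 m and angle between big_grip's own z axis and vertical below 0.25 rad and angle between the x axis of big_grip and the x axis of stand, either way round below 0.25 rad and value of joint plate between 0.004 and 0.008 m and contact force between the fingers and big below 0.05 N and contact force between the fingers and small below 0.05 N and linear speed of big below 0.02 m/s and height (world z) of small_grip below 0.2 m), for 0.3 s.
2. the small pail hangs in front of it too, let go, both blocks held between plate and lip (plate pushed back 18 to 22 mm) (x of big_grip in the frame of stand between -0.125 and -0.05 m and y of big_grip in the frame of stand between -0.015 and 0.015 m and z of big_grip in the frame of stand between 0.208 and 0.253 m and angle between each of big_grip, small_grip's own z axis and vertical below 0.25 rad and angle between the x axis of each of big_grip, small_grip and the x axis of stand, either way round below 0.25 rad and x of small_grip in the frame of stand between -0.125 and -0.05 m and y of small_grip in the frame of stand between -0.015 and 0.015 m and z of small_grip in the frame of stand between 0.208 and 0.253 m and x of small_grip in the frame of big_grip between -0.018 and 0.018 m and distance between small_grip and big_grip below 0.022 m and value of joint plate between 0.018 and 0.022 m and contact force between the fingers and big below 0.05 N and contact force between the fingers and small below 0.05 N), for 0.3 s.
At the end, for the whole second after the job is handed in: Both pails hang still and released on the bar, upright and in line with the stand to 0.25 rad, blocks side by side within 15 mm of the bar's line, centres within 22 mm, the small (hung second) in front, the plate pushed back 18 to 22 mm (all of step 2 and linear speed of each of big, small below 0.02 m/s); the robot touches nothing.
It fails at once if the spring plate is pushed to the end of its travel (over 31.5 mm) (value of joint plate above 0.0315 m).
It fails at once if a pail presses on the hook stand with more than 25 N (contact force between any of big, small and stand above 25 N).
It fails at once if the robot itself presses on the hook stand with more than 25 N (contact force between any of the fingers, the arm and stand above 25 N).
It fails at once if a pail is tipped over (angle between any of big_grip, small_grip's own z axis and vertical above 0.8 rad).
It fails at once if a bystander is moved more than 3 cm or tipped (distance of any of can_mid, shaker_mid, tub_mid, apple_mid from where it was at the start of the episode above 0.03 m or angle between any of can_mid, shaker_mid, tub_mid's own z axis and vertical above 0.5 rad).
It also fails if it takes over 72 s, if anything falls off the work surface, if the arm or the gripper's body presses on something with over 40 N, if the wrist force passes 120 N, or if a joint passes its speed limit or range.

## Working session

There is one attempt and no reset: what is moved stays moved. The work goes in short steps, Python scripts to look and compute and a tool call to move; the robot and the scene stay as the last step left them, time stands still between calls to the robot, and variables do not carry over. Pictures are saved under pics/ and viewed, at most 10 in all, crops included, and the job is handed in when it is done.

Besides the shell and the picture viewer there is one more tool, called as name(argument=value, ...) on one line, values as JSON. servo_tool: Moves the arm, as the interface text tells. Its arguments: {"type":"object","properties":{"steps":{"type":"array"},"hand":{"type":"number"}},"required":["steps"]}

```bash
ls; mkdir -p pics; cat > h.py <<'E'
import numpy as np, cv2
from plant import ctrl
def P(f,pts):
    return cv2.projectPoints(np.array(pts,float).reshape(-1,1,3),np.array(f["rvec"],float),np.array(f["tvec"],float),np.array(f["intrinsics"],float),np.array(f["dist_coeffs"],float))[0].reshape(-1,2)
def ray(f,uv):
    n=cv2.undistortPoints(np.array(uv,float).reshape(-1,1,2),np.array(f["intrinsics"],float),np.array(f["dist_coeffs"],float)).reshape(-1,2)
    R=cv2.Rodrigues(np.array(f["rvec"],float))[0]; t=np.array(f["tvec"],float).ravel()
    d=(R.T@np.c_[n,np.ones(len(n))].T).T
    return -R.T@t, d/np.linalg.norm(d,axis=1)[:,None]
def onz(f,uv,z):
    c,d=ray(f,uv); return c+d*((z-c[2])/d[:,2])[:,None]
def tri(obs):
    A=np.zeros((3,3));b=np.zeros(3)
    for f,uv in obs:
        c,d=ray(f,[uv]);M=np.eye(3)-np.outer(d[0],d[0]);A+=M;b+=M@c
    return np.linalg.solve(A,b)
def save(f,n): cv2.imwrite("pics/"+n,f["pixels"][:,:,::-1])
E
python3 - <<'E'
from h import *
np.set_printoptions(precision=3,suppress=True)
for c in("scene","top"):
    f=ctrl.grab_frame(c);save(f,c+"0.png");print(c,"cam at",ray(f,[[280,210]]))
    for n in("stand","post_top","plate_zone","plate","big_grip","small_grip","can_mid","shaker_mid","tub_mid","apple_mid"):
        print(n,[(np.round(d["at"],3),round(d["conf"],2)) for d in ctrl.find_in(n,c)][:4])
s=ctrl.read_state();print(s)
E
```

```text
pics
scene cam at (array([ 1.259, -1.058,  1.026]), array([[-0.46 ,  0.681, -0.57 ]]))
stand []
post_top [(array([0.601, 0.006, 0.018]), 0.61)]
plate_zone [(array([ 0.607, -0.   ,  0.017]), 0.58)]
plate [(array([ 0.533, -0.01 ,  0.245]), 0.57), (array([0.46 , 0.302, 0.1  ]), 0.56)]
big_grip [(array([ 0.457, -0.386,  0.039]), 0.88), (array([ 0.494, -0.268,  0.036]), 0.65), (array([0.645, 0.221, 0.078]), 0.21)]
small_grip [(array([0.536, 0.175, 0.035]), 0.79), (array([0.46 , 0.301, 0.1  ]), 0.59)]
can_mid [(array([0.647, 0.222, 0.077]), 0.9), (array([ 0.608, -0.216,  0.058]), 0.51)]
shaker_mid [(array([ 0.61 , -0.216,  0.058]), 0.79)]
tub_mid [(array([ 0.614, -0.36 ,  0.068]), 0.75)]
apple_mid [(array([0.629, 0.358, 0.057]), 0.65)]
top cam at (array([0.322, 0.001, 1.326]), array([[ 0.18 ,  0.013, -0.984]]))
stand [(array([0.595, 0.012, 0.015]), 0.55)]
post_top [(array([0.593, 0.013, 0.013]), 0.67)]
plate_zone [(array([0.592, 0.012, 0.01 ]), 0.77)]
plate [(array([ 0.535, -0.013,  0.244]), 0.43)]
big_grip [(array([ 0.487, -0.269,  0.023]), 0.86), (array([ 0.454, -0.386,  0.033]), 0.56)]
small_grip [(array([0.453, 0.302, 0.036]), 0.71), (array([0.528, 0.178, 0.035]), 0.64)]
can_mid [(array([0.623, 0.237, 0.107]), 0.79)]
shaker_mid [(array([ 0.596, -0.194,  0.071]), 0.54)]
tub_mid [(array([ 0.604, -0.349,  0.071]), 0.97)]
apple_mid [(array([0.602, 0.366, 0.065]), 0.88)]
{'time': 1.1, 'joints': array([ 1.257,  0.591,  0.048,  1.608, -0.033,  0.943, -0.034]), 'qvel': array([ 0.   , -0.   , -0.   , -0.001, -0.002,  0.001,  0.   ]), 'joint_torque': array([  0.001, -54.866,   1.546, -19.854,   0.009,   0.002,  -0.   ]), 'position': array([ 0.159, -0.707,  0.231]), 'tool_rot': array([[ 0.976,  0.219, -0.   ],
       [ 0.219, -0.976, -0.   ],
       [-0.   ,  0.   , -1.   ]]), 'wrist_force': array([ 0.037, -0.678,  0.367]), 'moment': array([-0.033, -0.004,  0.003]), 'gripper_force': 0.0, 'width': 0.08558286053174584}
```

```bash
python3 -c "
import cv2,numpy as np
a=cv2.imread('pics/scene0.png');b=cv2.imread('pics/top0.png')
print(a.shape)"
```

```text
(420, 560, 3)
```

View pics/scene0.png

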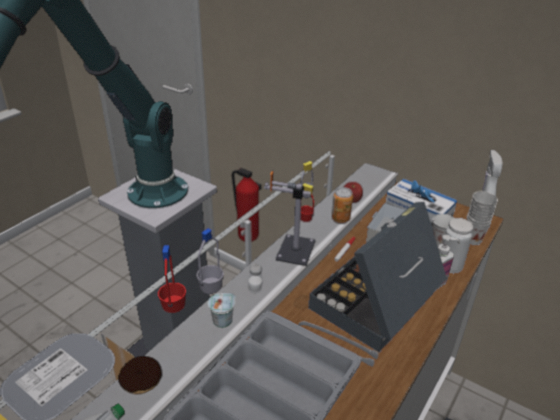

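View pics/top0.png

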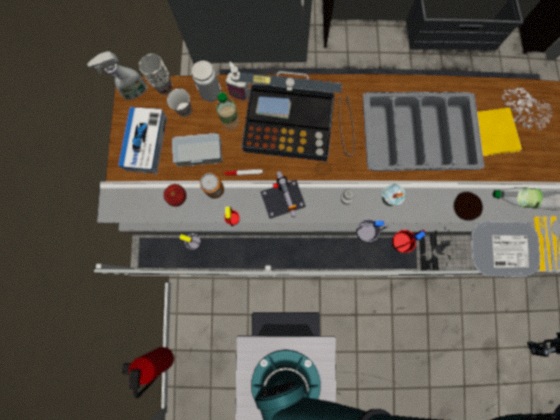

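The scene view shows the large grey pail at about (210,278) and its red twin at (172,297). The stand is at (297,220), and the small pails are near (307,190). In the top view the large grey pail is at (368,231), the small grey one at (193,242) and the stand at (283,198). The red ones, at (405,241) and (232,217), are to be left alone.

```bash
python3 - <<'E'
import cv2,numpy as np
a=cv2.imread('pics/scene0.png');b=cv2.imread('pics/top0.png')
def c(i,u,v,w=50,h=37): return cv2.resize(i[v-h:v+h,u-w:u+w],(400,300),interpolation=cv2.INTER_CUBIC)
m=np.vstack([np.hstack([c(b,285,195),c(a,290,205)]),np.hstack([c(b,375,235),c(b,205,230)])])
cv2.imwrite('pics/m1.png',m)
E
```

```text
(no output)
```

View pics/m1.png

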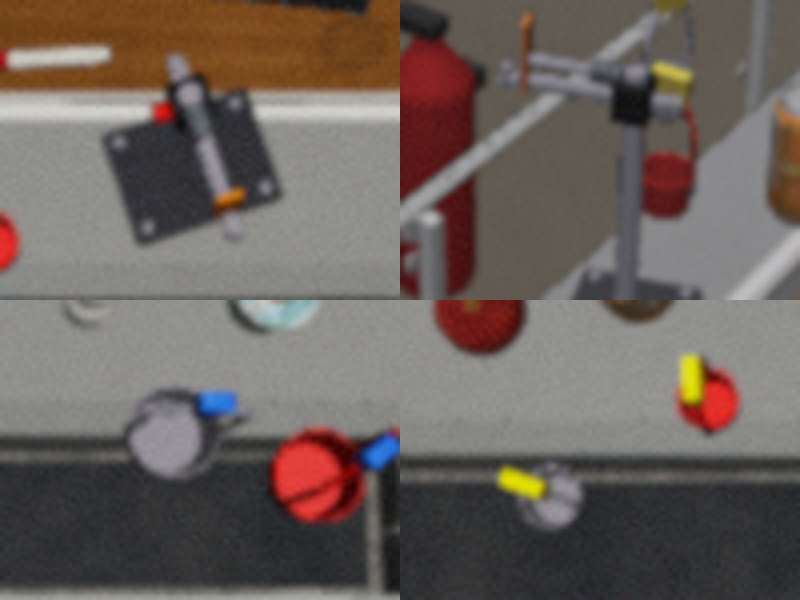

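The crops show the stand turned with its bar pointing towards the robot and a little to the right (-y). The orange plate is near (292,207) in the top view. The blue block lies roughly along y, and the yellow block is yawed about 15° or more.

```bash
cat > m.py <<'E'
from h import *
np.set_printoptions(precision=4,suppress=True)
R={"blue":((100,150,60),(125,255,255)),"yellow":((22,150,100),(34,255,255)),"orange":((5,170,110),(17,255,255))}
def blob(f,col,win):
    u0,v0,u1,v1=win
    h=cv2.cvtColor(np.ascontiguousarray(f["pixels"]),cv2.COLOR_RGB2HSV)
    m=cv2.inRange(h,*R[col]); k=np.zeros_like(m);k[v0:v1,u0:u1]=m[v0:v1,u0:u1]
    n,l,st,ce=cv2.connectedComponentsWithStats(k)
    i=1+np.argmax(st[1:,4]);c=np.argwhere(l==i)[:,::-1].astype(np.float32)
    return ce[i],st[i,4],cv2.minAreaRect(c)
E
python3 - <<'E'
from m import *
s=ctrl.grab_frame("scene");t=ctrl.grab_frame("top")
for n,col,wt,ws,z in(("big","blue",(355,220,395,245),(198,225,220,245),.2),("redbig","blue",(412,225,430,250),(155,240,175,260),.2),("small","yellow",(170,230,210,255),(300,155,318,180),.135),("redsmall","yellow",(220,200,240,222),(296,178,320,200),.135),("plate","orange",(282,200,302,215),(262,175,282,200),.25)):
    a=blob(t,col,wt);b=blob(s,col,ws)
    p=tri([(t,a[0]),(s,b[0])])
    bx=onz(t,cv2.boxPoints(a[2]),z)
    e=[bx[1]-bx[0],bx[2]-bx[1]]
    e.sort(key=lambda v:-np.linalg.norm(v))
    print(n,a[1],b[1],p,"long",np.linalg.norm(e[0]),"short",np.linalg.norm(e[1]),"long-axis deg",np.degrees(np.arctan2(e[0][1],e[0][0]))%180, "top centre@z",onz(t,[a[0]],z)[0])
print("railend",tri([(t,(98,268)),(s,(330,156))]),"midpost",tri([(t,(267,268)),(s,(247,225))]))
c=np.array([(119,142),(237,101),(266,187),(148,227)])/4+[235,158]
q=onz(t,c,.013);print(q,q.mean(0))
e=q[1]-q[0]+q[2]-q[3];print("y-dir deg",np.degrees(np.arctan2(e[1],e[0])));e=q[3]-q[0]+q[2]-q[1];print("x-dir deg",np.degrees(np.arctan2(e[1],e[0])))
print("posttop",onz(t,[np.array([189,93])/4+[235,158]],.246),"tip",onz(t,[np.array([234,230])/4+[235,158]],.22))
E
```

```text
big 48 77 [ 0.4906 -0.2686  0.1904] long 0.025954688921777457 short 0.0144396910324268 long-axis deg 89.92986457090255 top centre@z [ 0.4895 -0.2661  0.2   ]
redbig 57 73 [ 0.4554 -0.3863  0.193 ] long 0.027313709404595328 short 0.017995286583047825 long-axis deg 132.99697839988823 top centre@z [ 0.4546 -0.3839  0.2   ]
small 62 37 [0.455  0.305  0.1244] long 0.03639444413422194 short 0.01662577286414961 long-axis deg 67.53827500648529 top centre@z [0.4548 0.3031 0.135 ]
redsmall 55 31 [0.5344 0.1756 0.1286] long 0.03395785314709983 short 0.015331829267609457 long-axis deg 1.3545607975092082 top centre@z [0.5333 0.1747 0.135 ]Traceback (most recent call last):
  File "<stdin>", line 4, in <module>
  File "m.py", line 9, in blob
    i=1+np.argmax(st[1:,4]);c=np.argwhere(l==i)[:,::-1].astype(np.float32)
        ~~~~~~~~~^^^^^^^^^^
    return _wrapfunc(a, 'argmax', axis=axis, out=out, **kwds)
    return bound(*args, **kwds)
ValueError: attempt to get argmax of an empty sequence
```

```bash
sed -i 's/"orange":((5,170,110)/"orange":((4,120,70)/' m.py; cat >> m.py <<'E'
def pca(f,col,win,z):
    u0,v0,u1,v1=win
    h=cv2.cvtColor(np.ascontiguousarray(f["pixels"]),cv2.COLOR_RGB2HSV).astype(float)
    m=cv2.inRange(h.astype(np.uint8),*R[col]);k=np.zeros_like(m);k[v0:v1,u0:u1]=m[v0:v1,u0:u1]
    q=onz(f,np.argwhere(k)[:,::-1],z)[:,:2]; w,v=np.linalg.eigh(np.cov(q.T)); a=v[:,1]
    return q.mean(0),np.degrees(np.arctan2(a[1],a[0]))%180,np.sqrt(12*w)
E
python3 - <<'E'
from m import *
s=ctrl.grab_frame("scene");t=ctrl.grab_frame("top")
print("big",pca(t,"blue",(355,220,395,245),.2));print("small",pca(t,"yellow",(170,230,210,255),.135))
print("railend",tri([(t,(98,268)),(s,(330,156))]),"midpost",tri([(t,(267,268)),(s,(247,225))]))
c=np.array([(119,142),(237,101),(266,187),(148,227)])/4+[235,158]
q=onz(t,c,.013);print(q,q.mean(0))
e=q[1]-q[0]+q[2]-q[3];print("-y-dir deg",np.degrees(np.arctan2(e[1],e[0])));e=q[3]-q[0]+q[2]-q[1];print("-x-dir deg",np.degrees(np.arctan2(e[1],e[0])))
S=lambda u,v:np.array([u-400,v])/4+[240,168]
T=lambda u,v:np.array([u,v])/4+[235,158]
print("posttop",onz(t,[T(189,93)],.246),tri([(t,T(189,93)),(s,S(634,72))]),"tip",onz(t,[T(234,230)],.22),tri([(t,T(234,233)),(s,S(508,72))]))
print("plate top",tri([(t,T(229,196)),(s,S(527,17))]), onz(t,[T(229,196)],.26))
E
```

```text
big (array([ 0.4895, -0.266 ]), np.float64(97.51904418886878), array([0.0147, 0.026 ]))
small (array([0.4548, 0.3031]), np.float64(68.56290114635473), array([0.0161, 0.0358]))
railend [ 0.3637  0.6423 -0.0146] midpost [ 0.3698  0.0601 -0.0277]
[[ 0.6187  0.0688  0.013 ]
 [ 0.6541 -0.0307  0.013 ]
 [ 0.58   -0.0546  0.013 ]
 [ 0.5461  0.044   0.013 ]] [0.5997 0.0069 0.013 ]
-y-dir deg -70.72056017940318
-x-dir deg -161.630929652889
posttop [[0.6009 0.0083 0.246 ]] [0.6019 0.0085 0.2434] tip [[ 0.5086 -0.0232  0.22  ]] [ 0.5081 -0.0213  0.2235]
plate top [ 0.5238 -0.0177  0.2745] [[ 0.5253 -0.019   0.26  ]]
```

servo_tool(steps=[{"spin": 0.85,"dz": -0.5},{"dx": 0.6,"dy": -0.615,"dz": -0.08},{"dx": 0.6,"dy": -0.615,"dz": -0.08},{"dx": 0.6,"dy": -0.615,"dz": -0.08},{"dx": 0.6,"dy": -0.615,"dz": -0.08},{"dx": 0.6,"dy": -0.615,"dz": -0.08},{"dx": 0.6,"dy": -0.615,"dz": -0.08},{"dx": 0.6,"dy": -0.615,"dz": -0.08},{"dx": 0.6,"dy": -0.615,"dz": -0.08},{"dx": 0.6,"dy": -0.615,"dz": -0.08},{"dx": 0.6,"dy": -0.615,"dz": -0.08},{"dx": 0.6,"dy": -0.615,"dz": -0.08},{"dx": 0.6,"dy": -0.615,"dz": -0.08},{"dx": 0.6,"dy": -0.615,"dz": -0.08},{"dx": 0.6,"dy": -0.615,"dz": -0.08},{"dx": 0.6,"dy": -0.615,"dz": -0.08},{"dx": 0.6,"dy": -0.615,"dz": -0.08},{},{}], hand=60)

```text
schema error: expected keys dx, dy, dz, spin
```

```bash
cat >> h.py <<'E'
def units(target,yaw=None):
    "units of 40 mm in present tool axes to world target"
    s=ctrl.read_state(); d=s["tool_rot"].T@(np.array(target)-s["position"])/.04
    y=np.degrees(np.arctan2(s["tool_rot"][1,0],s["tool_rot"][0,0]))
    print("t",round(s["time"],2),"pos",np.round(s["position"],4),"yaw",round(y,2),"units",np.round(d,2),"F",np.round(s["wrist_force"],1),"w",round(s["width"],4), "tilt", np.round(s["tool_rot"][2],3))
E
python3 - <<'E'
from m import *
f=ctrl.grab_frame("wrist");save(f,"w1.png");units([.4895,-.266,.166])
for z in(.2,): print(P(f,[(.4895,-.266,z)]),pca(f,"blue",(0,0,560,420),z))
E
```

```text
t 1.35 pos [ 0.1588 -0.7074  0.2313] yaw 12.65 units [10.48 -8.96  1.63] F [ 0.2  0.5 -0.4] w 0.0852 tilt [-0.  0. -1.]Traceback (most recent call last):
  File "<stdin>", line 3, in <module>
  File "m.py", line 15, in pca
    q=onz(f,np.argwhere(k)[:,::-1],z)[:,:2]; w,v=np.linalg.eigh(np.cov(q.T)); a=v[:,1]
      ~~~^^^^^^^^^^^^^^^^^^^^^^^^^^^^
  File "h.py", line 11, in onz
    c,d=ray(f,uv); return c+d*((z-c[2])/d[:,2])[:,None]
        ~~~^^^^^^
  File "h.py", line 6, in ray
    n=cv2.undistortPoints(np.array(uv,float).reshape(-1,1,2),np.array(f["intrinsics"],float),np.array(f["dist_coeffs"],float)).reshape(-1,2)
      ~~~~~~~~~~~~~~~~~~~^^^^^^^^^^^^^^^^^^^^^^^^^^^^^^^^^^^^^^^^^^^^^^^^^^^^^^^^^^^^^^^^^^^^^^^^^^^^^^^^^^^^^^^^^^^^^^^^^^^^^
cv2.error: OpenCV(4.12.0) /io/opencv/modules/calib3d/src/undistort.dispatch.cpp:347: error: (-215:Assertion failed) CV_IS_MAT(_src) && CV_IS_MAT(_dst) && (_src->rows == 1 || _src->cols == 1) && (_dst->rows == 1 || _dst->cols == 1) && _src->cols + _src->rows - 1 == _dst->rows + _dst->cols - 1 && (CV_MAT_TYPE(_src->type) == CV_32FC2 || CV_MAT_TYPE(_src->type) == CV_64FC2) && (CV_MAT_TYPE(_dst->type) == CV_32FC2 || CV_MAT_TYPE(_dst->type) == CV_64FC2) in function 'cvUndistortPointsInternal'
```

View pics/w1.png

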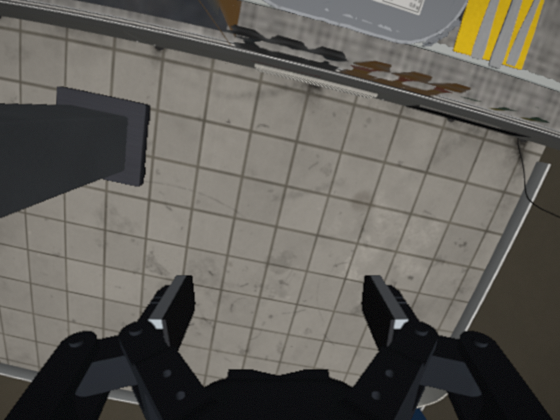

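The move was refused because every row needs all four keys, so this wrist picture only shows the floor. The open fingers are at (180,300) and (375,300).

servo_tool(steps=[{"dx": 0,"dy": 0,"dz": -0.5,"spin": 0.85},{"dx": 0.6,"dy": -0.615,"dz": -0.08,"spin": 0},{"dx": 0.6,"dy": -0.615,"dz": -0.08,"spin": 0},{"dx": 0.6,"dy": -0.615,"dz": -0.08,"spin": 0},{"dx": 0.6,"dy": -0.615,"dz": -0.08,"spin": 0},{"dx": 0.6,"dy": -0.615,"dz": -0.08,"spin": 0},{"dx": 0.6,"dy": -0.615,"dz": -0.08,"spin": 0},{"dx": 0.6,"dy": -0.615,"dz": -0.08,"spin": 0},{"dx": 0.6,"dy": -0.615,"dz": -0.08,"spin": 0},{"dx": 0.6,"dy": -0.615,"dz": -0.08,"spin": 0},{"dx": 0.6,"dy": -0.615,"dz": -0.08,"spin": 0},{"dx": 0.6,"dy": -0.615,"dz": -0.08,"spin": 0},{"dx": 0.6,"dy": -0.615,"dz": -0.08,"spin": 0},{"dx": 0.6,"dy": -0.615,"dz": -0.08,"spin": 0},{"dx": 0.6,"dy": -0.615,"dz": -0.08,"spin": 0},{"dx": 0.6,"dy": -0.615,"dz": -0.08,"spin": 0},{"dx": 0.6,"dy": -0.615,"dz": -0.08,"spin": 0},{"dx": 0,"dy": 0,"dz": 0,"spin": 0},{"dx": 0,"dy": 0,"dz": 0,"spin": 0}], hand=60)

```text
time: 2.93
position: [0.4896, -0.2642, 0.3029]
tool_rot: [[0.991, 0.137, 0.001], [0.137, -0.991, 0.0], [0.001, -0.0, -1.0]]
wrist_force: [-1.0, -0.7, 0.2]
width: 0.0596
gripper_force: 0.0
```

```bash
python3 - <<'E'
from m import *
f=ctrl.grab_frame("wrist");save(f,"w2.png");units([.4895,-.266,.170])
for z in(.2,): print(P(f,[(.4895,-.266,z)]),pca(f,"blue",(0,0,560,420),z))
E
```

```text
t 2.98 pos [ 0.4881 -0.2662  0.3026] yaw 7.67 units [ 0.04 -0.    3.32] F [-0.1 -0.7  0.1] w 0.0602 tilt [ 0.  0. -1.]
[[279.641  214.4804]] (array([ 0.4764, -0.3271]), np.float64(73.27325321182089), array([0.0214, 0.2028]))
```

View pics/w2.png

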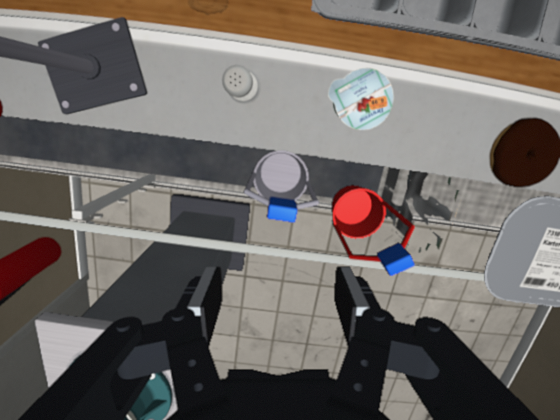

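The wrist view shows the grey pail's cup at (282,172) and its blue block at (282,210). The red twin is at (360,215), with its block at (396,258).

```bash
python3 - <<'E'
from m import *
f=ctrl.grab_frame("wrist");a=f["pixels"][:,:,::-1];s=cv2.imread('pics/scene0.png')
print("blue",pca(f,"blue",(262,195,305,228),.2))
c=lambda i,u,v,w,h:cv2.resize(i[v-h:v+h,u-w:u+w],(400,400),interpolation=cv2.INTER_CUBIC)
cv2.imwrite('pics/m2.png',np.hstack([c(a,282,190,50,50),c(s,190,265,50,50)]))
E
```

```text
blue (array([ 0.4943, -0.2674]), np.float64(82.65425253638841), array([0.019 , 0.0241]))
```

View pics/m2.png

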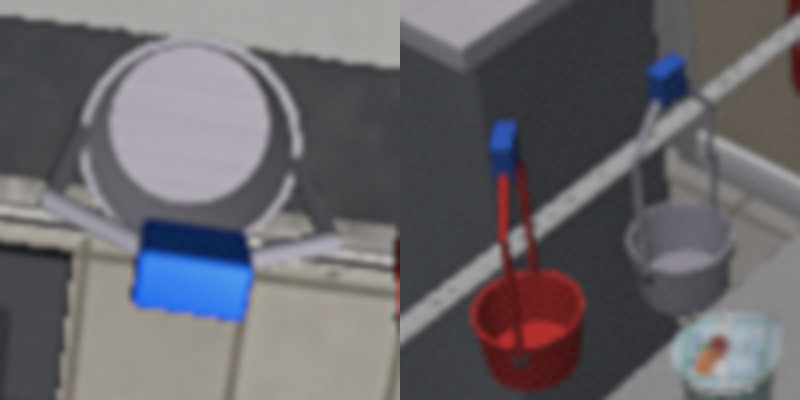

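The crop shows the bail wires leaving the block at its lower corners and sloping outward, so I'll grip the y faces from above. The top face spans (135,255) to (250,320), turned about 7° from the tool.

```bash
python3 - <<'E'
from m import *
f=ctrl.grab_frame("wrist");print("cam",ray(f,[[280,210]])[0])
R["blue"]=((100,150,150),(125,255,255))
c,n,r=blob(f,"blue",(262,195,305,228))
b=onz(f,cv2.boxPoints(r),.2);e=np.diff(b,axis=0);print(n,b.mean(0),np.linalg.norm(e,axis=1),np.degrees(np.arctan2(e[:,1],e[:,0])),pca(f,"blue",(262,195,305,228),.2))
units([b.mean(0)[0],b.mean(0)[1],.178])
E
```

```text
cam [ 0.5693 -0.2567  0.4449]
411 [ 0.4913 -0.2677  0.2   ] [0.0129 0.0247 0.013 ] [  -1.0784  -90.9515 -179.2983] (array([ 0.4913, -0.2675]), np.float64(88.68296331226448), array([0.0131, 0.0247]))
t 3.08 pos [ 0.4868 -0.268   0.3024] yaw 7.43 units [0.12 0.   3.11] F [ 0.6 -0.5 -0.1] w 0.0602 tilt [-0.001  0.001 -1.   ]
```

servo_tool(steps=[{"dx": 0.06,"dy": 0,"dz": 0.4,"spin": 0.7},{"dx": 0,"dy": 0,"dz": 0.5,"spin": 0.73},{"dx": 0,"dy": 0,"dz": 0.6,"spin": 0},{"dx": 0,"dy": 0,"dz": 0.6,"spin": 0},{"dx": 0,"dy": 0,"dz": 0.5,"spin": 0},{"dx": 0,"dy": 0,"dz": 0.3,"spin": 0},{"dx": 0,"dy": 0,"dz": 0.2,"spin": 0},{"dx": 0,"dy": 0,"dz": 0,"spin": 0},{"dx": 0,"dy": 0,"dz": 0,"spin": 0}])

```text
time: 3.83
position: [0.4896, -0.2674, 0.1785]
tool_rot: [[1.0, -0.02, -0.0], [-0.02, -1.0, -0.0], [-0.0, 0.0, -1.0]]
wrist_force: [0.4, -0.1, 0.5]
width: 0.0603
gripper_force: 0.0
```

servo_tool(steps=[{"dx": 0,"dy": 0,"dz": 0,"spin": 0},{"dx": 0,"dy": 0,"dz": 0,"spin": 0},{"dx": 0,"dy": 0,"dz": 0,"spin": 0},{"dx": 0,"dy": 0,"dz": 0,"spin": 0},{"dx": 0,"dy": 0,"dz": 0,"spin": 0},{"dx": 0,"dy": 0,"dz": 0,"spin": 0}], hand=10)

```text
time: 4.33
position: [0.4912, -0.2672, 0.1797]
tool_rot: [[1.0, -0.018, 0.003], [-0.018, -1.0, -0.002], [0.003, 0.001, -1.0]]
wrist_force: [0.5, -1.6, 6.0]
width: 0.0246
gripper_force: 60.3
```

servo_tool(steps=[{"dx": 0,"dy": 0,"dz": -0.2,"spin": 0},{"dx": 0,"dy": 0,"dz": -0.4,"spin": 0},{"dx": 0,"dy": 0,"dz": -0.5,"spin": -0.6},{"dx": 0,"dy": 0,"dz": -0.6,"spin": -0.9},{"dx": 0,"dy": 0,"dz": -0.5,"spin": -0.9},{"dx": 0,"dy": 0,"dz": -0.3,"spin": -0.9},{"dx": 0.08,"dy": -0.2,"dz": 0,"spin": 0},{"dx": 0.08,"dy": -0.5,"dz": 0,"spin": 0},{"dx": 0.08,"dy": -0.7,"dz": 0,"spin": 0},{"dx": 0.08,"dy": -0.8,"dz": 0,"spin": 0},{"dx": 0.08,"dy": -0.8,"dz": 0,"spin": 0},{"dx": 0.08,"dy": -0.8,"dz": 0,"spin": 0},{"dx": 0.08,"dy": -0.7,"dz": 0,"spin": 0},{"dx": 0.08,"dy": -0.5,"dz": 0,"spin": 0},{"dx": 0.08,"dy": -0.4,"dz": 0,"spin": 0},{"dx": 0.08,"dy": -0.2,"dz": 0,"spin": 0},{"dx": 0,"dy": 0,"dz": 0,"spin": 0},{"dx": 0,"dy": 0,"dz": 0,"spin": 0}])

```text
time: 5.83
position: [0.4479, -0.0441, 0.2779]
tool_rot: [[0.947, 0.322, -0.001], [0.322, -0.947, -0.0], [-0.001, -0.0, -1.0]]
wrist_force: [0.7, -0.3, -2.0]
width: 0.0244
gripper_force: 59.4
```

```bash
python3 - <<'E'
from m import *
f=ctrl.grab_frame("wrist");save(f,"w3.png");units([.4485,-.044,.28])
print("cam",ray(f,[[280,210]])[0])
cv2.imwrite("pics/w3c.png",cv2.resize(f["pixels"][:,:,::-1],(800,600),interpolation=cv2.INTER_CUBIC))
o=np.array([.6,.0075,0]);x=np.array([.947,.322,0]);
for d in (.0,.08,.088,.097): print(d,P(f,[o-d*x+[0,0,.215]]))
E
```

```text
t 5.88 pos [ 0.4481 -0.0449  0.2781] yaw 18.69 units [ 0.02 -0.02 -0.05] F [ 0.4 -1.2 -1.8] w 0.0246 tilt [-0.001  0.    -1.   ]
cam [ 0.5264 -0.0174  0.4203]
0.0 [[278.0663 -22.4714]]
0.08 [[278.0623 117.4354]]
0.088 [[278.0617 129.9303]]
0.097 [[278.061  143.6553]]
```

View pics/w3c.png

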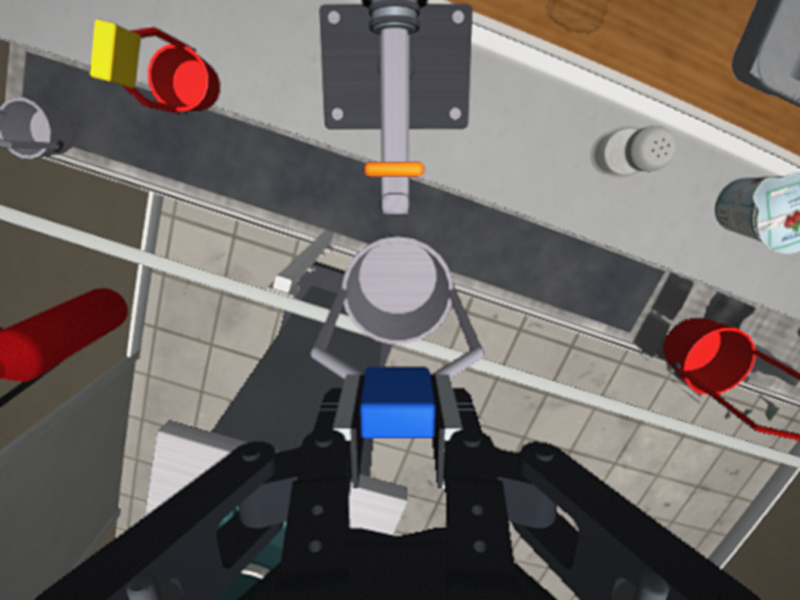

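The wrist view shows the bar lined up with the tool's column at u≈395. The plate is at (394,169) and the lip tip at (395,203) in the enlarged picture. The blue block is held centred at (398,405), and nothing is in the way.

```bash
python3 - <<'E'
from m import *
f=ctrl.grab_frame("wrist");g=f["pixels"].astype(int)
units([.4485,-.044,.28]); print(np.array(f["intrinsics"]))
print("col",[(v,*g[v,274:280].mean(0).astype(int)) for v in range(106,156)])
print("row plate",[(u,*g[116:120,u].mean(0).astype(int)) for u in list(range(251,262))+list(range(291,302))])
print("row bar",[(u,int(g[140:144,u].mean())) for u in range(262,292)])
E
```

```text
t 5.93 pos [ 0.4482 -0.0453  0.2781] yaw 18.64 units [ 0.02 -0.03 -0.05] F [ 0.1  0.5 -1.5] w 0.0244 tilt [-0.001  0.    -1.   ]
[[297.1471   0.     277.8839]
 [  0.     297.1471 215.9133]
 [  0.       0.       1.    ]]
col [(106, np.int64(183), np.int64(177), np.int64(187)), (107, np.int64(183), np.int64(178), np.int64(188)), (108, np.int64(183), np.int64(178), np.int64(188)), (109, np.int64(184), np.int64(178), np.int64(188)), (110, np.int64(184), np.int64(179), np.int64(190)), (111, np.int64(179), np.int64(176), np.int64(187)), (112, np.int64(167), np.int64(148), np.int64(152)), (113, np.int64(200), np.int64(114), np.int64(79)), (114, np.int64(240), np.int64(133), np.int64(27)), (115, np.int64(246), np.int64(155), np.int64(31)), (116, np.int64(245), np.int64(169), np.int64(42)), (117, np.int64(244), np.int64(178), np.int64(49)), (118, np.int64(244), np.int64(181), np.int64(53)), (119, np.int64(244), np.int64(174), np.int64(48)), (120, np.int64(245), np.int64(158), np.int64(37)), (121, np.int64(246), np.int64(140), np.int64(23)), (122, np.int64(236), np.int64(120), np.int64(37)), (
[... 2492 characters left out ...]
p.int64(160), np.int64(157)), (296, np.int64(173), np.int64(174), np.int64(173)), (297, np.int64(175), np.int64(175), np.int64(173)), (298, np.int64(175), np.int64(175), np.int64(172)), (299, np.int64(175), np.int64(175), np.int64(173)), (300, np.int64(175), np.int64(175), np.int64(172)), (301, np.int64(176), np.int64(175), np.int64(172))]
row bar [(262, 66), (263, 63), (264, 68), (265, 108), (266, 158), (267, 181), (268, 185), (269, 187), (270, 189), (271, 189), (272, 187), (273, 185), (274, 184), (275, 183), (276, 184), (277, 185), (278, 187), (279, 187), (280, 187), (281, 187), (282, 184), (283, 161), (284, 112), (285, 73), (286, 66), (287, 68), (288, 68), (289, 68), (290, 67), (291, 67)]
```

```bash
cat > fit.py <<'E'
from m import *
from scipy.optimize import least_squares
f=ctrl.grab_frame("wrist")
yaw=np.radians(18.8);X=np.array([np.cos(yaw),np.sin(yaw),0]);Y=np.array([-X[1],X[0],0]);Z=np.array([0,0,1.]);o=np.array([.6,.0075,0])
def r(q,full=False):
    h,L,y0,tt=q
    pt=lambda x,y,z:o+x*X+(y+y0)*Y+z*Z
    # lip inner top, lip outer top, lip left/right ; plate front top, rear top, left/right
    a=P(f,[pt(-L,0,h+.008),pt(-L-.009,0,h+.008),pt(-L-.0045,.006,h+.008),pt(-L-.0045,-.006,h+.008),pt(-L+.008,0,h+.048),pt(-L+.008+tt,0,h+.048),pt(-L+.010,.01,h+.048),pt(-L+.010,-.01,h+.048)])
    m=np.array([a[0,1],a[1,1],a[2,0],a[3,0],a[4,1],a[5,1],a[6,0],a[7,0]])
    return m-np.array([136,149.2,265.3,284,123.,113,252.6,294.3])
s=least_squares(r,[.215,.088,0,.005]);print(s.x,s.fun)
E
python3 fit.py
```

```text
[0.223  0.0903 0.0008 0.0049] [-1.0851  0.4293 -0.3676  0.1764  0.517   0.      0.1428  0.0049]
```

```bash
python3 - <<'E'
from m import *
f=ctrl.grab_frame("wrist");R["blue"]=((100,150,150),(125,255,255))
c,n,r=blob(f,"blue",(240,250,320,320));s=ctrl.read_state()
b=onz(f,cv2.boxPoints(r),s["position"][2]+.021)
b=(s["tool_rot"].T@(b-s["position"]).T).T*1e3
print(n,b.mean(0),b)
p=s["position"]-[.6,.0075,0];a=np.radians(18.8);print("stand frame tcp",p[0]*np.cos(a)+p[1]*np.sin(a),-p[0]*np.sin(a)+p[1]*np.cos(a),s["position"][2])
E
```

```text
1175 [  1.0376   0.0615 -21.0005] [[  7.4921 -11.6951 -21.0061]
 [  7.486   11.816  -21.0019]
 [ -5.4177  12.2011 -20.995 ]
 [ -5.4101 -12.0762 -20.9993]]
stand frame tcp -0.16062605423248505 -0.0011432371471663677 0.2782835083505858
```

servo_tool(steps=[{"dx": 0,"dy": -0.045,"dz": 0.3,"spin": 0},{"dx": 0,"dy": 0,"dz": 0.3,"spin": 0},{"dx": 0,"dy": 0,"dz": 0.13,"spin": 0},{"dx": 0.1,"dy": 0,"dz": 0,"spin": 0},{"dx": 0.2,"dy": 0,"dz": 0,"spin": 0},{"dx": 0.2,"dy": 0,"dz": 0,"spin": 0},{"dx": 0.2,"dy": 0,"dz": 0,"spin": 0},{"dx": 0.2,"dy": 0,"dz": 0,"spin": 0},{"dx": 0.2,"dy": 0,"dz": 0,"spin": 0},{"dx": 0.2,"dy": 0,"dz": 0,"spin": 0},{"dx": 0.15,"dy": 0,"dz": 0,"spin": 0},{"dx": 0.1,"dy": 0,"dz": 0,"spin": 0},{"dx": 0,"dy": 0,"dz": 0,"spin": 0},{"dx": 0,"dy": 0,"dz": 0,"spin": 0},{"dx": 0,"dy": 0,"dz": 0,"spin": 0}])

```text
time: 7.28
position: [0.5058, -0.0226, 0.2491]
tool_rot: [[0.947, 0.322, -0.001], [0.322, -0.947, -0.0], [-0.001, -0.0, -1.0]]
wrist_force: [-0.1, -0.6, -1.1]
width: 0.0243
gripper_force: 59.3
```

```bash
python3 - <<'E'
from m import *
f=ctrl.grab_frame("wrist")
cv2.imwrite("pics/w4.png",cv2.resize(f["pixels"][:,:,::-1][130:340,137:417],(800,600),interpolation=cv2.INTER_CUBIC))
units([.5,0,.249])
E
```

```text
t 7.33 pos [ 0.5058 -0.0226  0.2492] yaw 18.76 units [ 0.04 -0.58  0.  ] F [ 0.   0.8 -2.3] w 0.0247 tilt [-0.001 -0.    -1.   ]
```

View pics/w4.png

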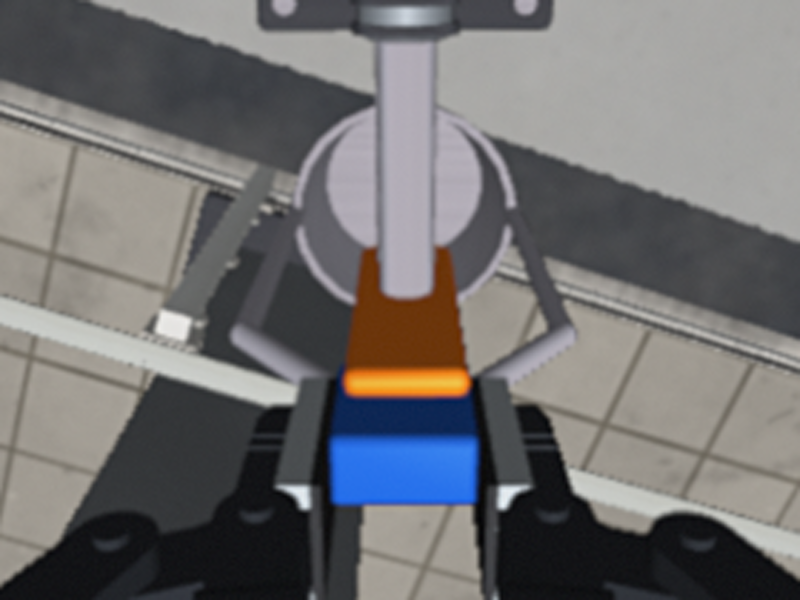

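The crop shows the orange plate (406,382) centred just behind the blue block (404,455), with the fingers clear on either side.

servo_tool(steps=[{"dx": 0.05,"dy": 0,"dz": 0,"spin": 0},{"dx": 0.05,"dy": 0,"dz": 0,"spin": 0},{"dx": 0.05,"dy": 0,"dz": 0,"spin": 0},{"dx": 0.05,"dy": 0,"dz": 0,"spin": 0},{"dx": 0.05,"dy": 0,"dz": 0,"spin": 0},{"dx": 0.05,"dy": 0,"dz": 0,"spin": 0},{"dx": 0,"dy": 0,"dz": 0,"spin": 0},{"dx": 0,"dy": 0,"dz": 0,"spin": 0}])

```text
time: 8.0
position: [0.5169, -0.0188, 0.249]
tool_rot: [[0.947, 0.322, -0.002], [0.322, -0.947, -0.0], [-0.002, -0.0, -1.0]]
wrist_force: [-3.3, -0.8, -1.4]
width: 0.0244
gripper_force: 59.5
```

servo_tool(steps=[{"dx": 0.05,"dy": 0,"dz": 0,"spin": 0},{"dx": 0.05,"dy": 0,"dz": 0,"spin": 0},{"dx": 0.05,"dy": 0,"dz": 0,"spin": 0},{"dx": 0.025,"dy": 0,"dz": 0,"spin": 0},{"dx": 0,"dy": 0,"dz": 0,"spin": 0},{"dx": 0,"dy": 0,"dz": 0,"spin": 0}])

```text
time: 8.5
position: [0.5241, -0.0163, 0.2491]
tool_rot: [[0.947, 0.322, -0.001], [0.322, -0.947, -0.0], [-0.001, -0.0, -1.0]]
wrist_force: [-5.1, -1.8, -1.4]
width: 0.0247
gripper_force: 59.5
```

```bash
python3 - <<'E'
from m import *
for i in range(3):
    f=ctrl.grab_frame("wrist");units([.5,0,.249]);s=ctrl.read_state()
    p=s["position"]-[.6,.0075,0];a=np.radians(18.8);print("stand tcp",p[0]*np.cos(a)+p[1]*np.sin(a),-p[0]*np.sin(a)+p[1]*np.cos(a), "Fx",s["wrist_force"]@[np.cos(a),np.sin(a),0])
R["orange"]=((8,200,180),(22,255,255))
print(blob(f,"orange",(220,230,330,290)))
g=f["pixels"].astype(int);print([(v,*g[v,274:282].mean(0).astype(int).tolist()) for v in range(225,310,1)])
E
```

```text
t 8.55 pos [ 0.5241 -0.0163  0.2491] yaw 18.77 units [-0.44 -0.58  0.  ] F [-3.2 -0.8 -1. ] w 0.0246 tilt [-0.001 -0.    -1.   ]
stand tcp -0.07955587905782045 0.0019148698025892447 Fx -3.2626640889910026
t 8.6 pos [ 0.524  -0.0164  0.249 ] yaw 18.77 units [-0.44 -0.58  0.  ] F [-4. -1. -3.] w 0.0248 tilt [-0.001 -0.    -1.   ]
stand tcp -0.07959228285061037 0.0018904628082183905 Fx -4.128203240644119
t 8.65 pos [ 0.524  -0.0164  0.2491] yaw 18.77 units [-0.44 -0.58  0.  ] F [-3.6 -2.2 -1.6] w 0.0248 tilt [-0.001 -0.    -1.   ]
stand tcp -0.0795867073217647 0.0018986088216370496 Fx -4.110118957565626
(array([277.68, 281.87]), np.int32(200), ((279.0, 282.5), (7.0, 40.0), 90.0))
[(225, 177, 172, 182), (226, 177, 172, 182), (227, 177, 172, 182), (228, 177, 172, 182), (229, 177, 172, 182), (230, 177, 172, 182), (231, 177, 172, 182), (232, 177, 172, 182), (233, 177, 172, 182), (234, 177, 172, 182), (235, 177, 172, 182), (236, 177, 172, 182), (237, 177, 172, 182), (238, 177, 172, 182), (239, 177, 172, 182), (240, 177, 172, 182), (241, 177, 172, 182), (242, 177, 172, 182), (243, 177, 171, 1
[... 657 characters left out ...]
 51, 9), (277, 108, 53, 9), (278, 142, 69, 11), (279, 192, 95, 16), (280, 232, 123, 25), (281, 238, 147, 37), (282, 239, 170, 54), (283, 240, 188, 67), (284, 240, 181, 59), (285, 242, 161, 34), (286, 242, 141, 34), (287, 211, 125, 126), (288, 122, 121, 229), (289, 54, 121, 240), (290, 43, 120, 238), (291, 45, 119, 237), (292, 45, 118, 236), (293, 44, 117, 236), (294, 43, 116, 236), (295, 42, 115, 236), (296, 41, 114, 235), (297, 40, 114, 235), (298, 40, 114, 235), (299, 40, 113, 234), (300, 39, 112, 234), (301, 39, 112, 234), (302, 39, 112, 234), (303, 37, 111, 234), (304, 34, 109, 235), (305, 31, 96, 223), (306, 84, 97, 162), (307, 157, 150, 144), (308, 167, 161, 148), (309, 165, 159, 150)]
```

servo_tool(steps=[{"dx": 0,"dy": 0,"dz": 0.05,"spin": 0},{"dx": 0,"dy": 0,"dz": 0.05,"spin": 0},{"dx": 0,"dy": 0,"dz": 0.05,"spin": 0},{"dx": 0,"dy": 0,"dz": 0.05,"spin": 0},{"dx": 0,"dy": 0,"dz": 0.05,"spin": 0},{"dx": 0,"dy": 0,"dz": 0.025,"spin": 0},{"dx": 0,"dy": 0,"dz": 0,"spin": 0}])

```text
time: 9.23
position: [0.5242, -0.0163, 0.2379]
tool_rot: [[0.947, 0.322, -0.001], [0.322, -0.947, -0.0], [-0.001, -0.0, -1.0]]
wrist_force: [-3.2, -0.9, -1.9]
width: 0.0243
gripper_force: 59.6
```

servo_tool(steps=[{"dx": 0,"dy": 0,"dz": 0.025,"spin": 0},{"dx": 0,"dy": 0,"dz": 0.025,"spin": 0},{"dx": 0,"dy": 0,"dz": 0.025,"spin": 0},{"dx": 0,"dy": 0,"dz": 0,"spin": 0}])

```text
time: 9.57
position: [0.5246, -0.0163, 0.2356]
tool_rot: [[0.947, 0.322, 0.0], [0.322, -0.947, -0.0], [0.0, 0.0, -1.0]]
wrist_force: [-4.4, -1.4, 2.9]
width: 0.0244
gripper_force: 60.1
```

servo_tool(steps=[{"dx": -0.025,"dy": 0,"dz": -0.01,"spin": 0},{"dx": -0.025,"dy": 0,"dz": 0,"spin": 0},{"dx": -0.025,"dy": 0,"dz": 0,"spin": 0},{"dx": 0,"dy": 0,"dz": 0,"spin": 0},{"dx": 0,"dy": 0,"dz": 0,"spin": 0}])

```text
time: 9.98
position: [0.5218, -0.0172, 0.2357]
tool_rot: [[0.947, 0.322, 0.001], [0.322, -0.947, 0.0], [0.001, 0.0, -1.0]]
wrist_force: [-2.9, -0.9, -1.2]
width: 0.0244
gripper_force: 59.4
```

servo_tool(steps=[{"dx": -0.025,"dy": 0,"dz": 0,"spin": 0},{"dx": -0.025,"dy": 0,"dz": 0,"spin": 0},{"dx": 0,"dy": 0,"dz": 0,"spin": 0},{"dx": 0,"dy": 0,"dz": 0,"spin": 0}])

```text
time: 10.32
position: [0.5209, -0.0175, 0.2359]
tool_rot: [[0.947, 0.322, 0.003], [0.322, -0.947, 0.001], [0.003, 0.0, -1.0]]
wrist_force: [1.8, -0.4, -4.5]
width: 0.0246
gripper_force: 59.3
```

servo_tool(steps=[{"dx": 0.02,"dy": 0,"dz": 0.015,"spin": 0},{"dx": 0,"dy": 0,"dz": 0,"spin": 0},{"dx": 0,"dy": 0,"dz": 0,"spin": 0}])

```text
time: 10.57
position: [0.5209, -0.0175, 0.2356]
tool_rot: [[0.947, 0.322, 0.001], [0.322, -0.947, 0.0], [0.001, 0.0, -1.0]]
wrist_force: [-0.6, 0.6, 1.6]
width: 0.0244
gripper_force: 59.9
```

servo_tool(steps=[{"dx": 0,"dy": 0,"dz": 0,"spin": 0},{"dx": 0,"dy": 0,"dz": 0,"spin": 0},{"dx": 0,"dy": 0,"dz": 0,"spin": 0},{"dx": 0,"dy": 0,"dz": 0,"spin": 0}], hand=50)

```text
time: 10.9
position: [0.5207, -0.0176, 0.2352]
tool_rot: [[0.947, 0.322, 0.001], [0.322, -0.947, 0.0], [0.001, 0.0, -1.0]]
wrist_force: [0.3, 0.2, 0.6]
width: 0.0501
gripper_force: 0.0
```

servo_tool(steps=[{"dx": 0,"dy": 0,"dz": -0.15,"spin": 0},{"dx": 0,"dy": 0,"dz": -0.3,"spin": 0},{"dx": 0,"dy": 0,"dz": -0.6,"spin": 0},{"dx": 0,"dy": 0,"dz": -0.6,"spin": 0},{"dx": 0,"dy": 0,"dz": -0.2,"spin": 0},{"dx": 0,"dy": 0,"dz": 0,"spin": 0},{"dx": 0,"dy": 0,"dz": 0,"spin": 0},{"dx": 0,"dy": 0,"dz": 0,"spin": 0}])

```text
time: 11.57
position: [0.5195, -0.0177, 0.3079]
tool_rot: [[0.947, 0.322, -0.002], [0.322, -0.947, -0.0], [-0.002, -0.001, -1.0]]
wrist_force: [-1.0, -0.5, -0.1]
width: 0.0497
gripper_force: 0.0
```

```bash
python3 - <<'E'
from m import *
f=ctrl.grab_frame("wrist");s=ctrl.grab_frame("scene");units([.455,.304,.33])
a=cv2.resize(f["pixels"][:,:,::-1][130:410,137:417],(400,400));b=cv2.resize(s["pixels"][:,:,::-1][165:245,250:330],(400,400),interpolation=cv2.INTER_CUBIC)
cv2.imwrite("pics/m5.png",np.hstack([a,b]))
t=ctrl.grab_frame("top");print("small top",pca(t,"yellow",(170,230,210,255),.135))
E
```

```text
t 11.67 pos [ 0.5194 -0.0177  0.3077] yaw 18.77 units [ 1.06 -8.13 -0.55] F [ 0.6 -0.8  0.7] w 0.0502 tilt [-0.003 -0.001 -1.   ]
small top (array([0.4548, 0.3038]), np.float64(71.27049224978988), array([0.0169, 0.0351]))
```

View pics/m5.png

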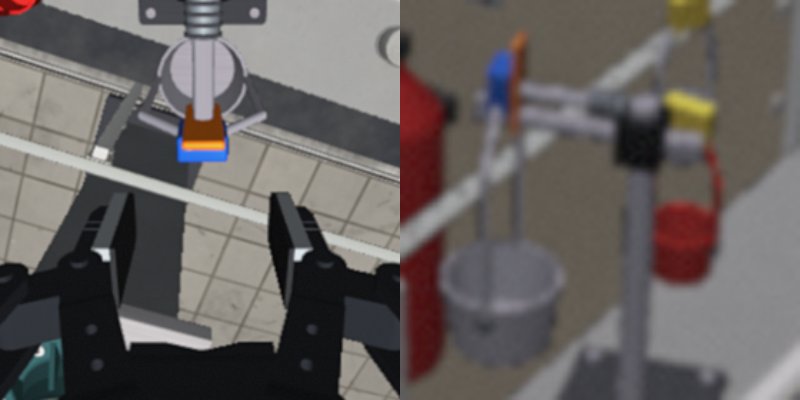

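The left crop shows the blue block seated against the plate with the fingers free. The right crop shows the large pail hanging upright between plate and lip at about (500,85) in the mosaic. Next is the small pail.

servo_tool(steps=[{"dx": 0.03,"dy": -0.3,"dz": -0.1,"spin": 0},{"dx": 0.09,"dy": -0.63,"dz": 0,"spin": 0},{"dx": 0.1,"dy": -0.8,"dz": 0,"spin": 0},{"dx": 0.1,"dy": -0.8,"dz": 0,"spin": 0},{"dx": 0.1,"dy": -0.8,"dz": 0,"spin": 0},{"dx": 0.1,"dy": -0.8,"dz": 0,"spin": 0},{"dx": 0.1,"dy": -0.8,"dz": 0,"spin": 0},{"dx": 0.1,"dy": -0.8,"dz": 0,"spin": 0},{"dx": 0.1,"dy": -0.8,"dz": 0,"spin": 0},{"dx": 0.1,"dy": -0.8,"dz": 0,"spin": 0},{"dx": 0.1,"dy": -0.6,"dz": 0,"spin": 0},{"dx": 0.04,"dy": -0.2,"dz": 0,"spin": 0.4},{"dx": 0,"dy": 0,"dz": 0.2,"spin": 0.95},{"dx": 0,"dy": 0,"dz": 0.4,"spin": 0.95},{"dx": 0,"dy": 0,"dz": 0.4,"spin": 0.95},{"dx": 0,"dy": 0,"dz": 0.4,"spin": 0.95},{"dx": 0,"dy": 0,"dz": 0.3,"spin": 0.95},{"dx": 0,"dy": 0,"dz": 0.1,"spin": 0.95},{"dx": 0,"dy": 0,"dz": 0,"spin": 0.4},{"dx": 0,"dy": 0,"dz": 0,"spin": 0}], hand=64)

```text
time: 13.38
position: [0.4548, 0.3046, 0.2404]
tool_rot: [[0.939, -0.345, -0.002], [-0.345, -0.939, -0.001], [-0.001, 0.001, -1.0]]
wrist_force: [0.0, 0.3, -0.1]
width: 0.064
gripper_force: 0.0
```

```bash
python3 - <<'E'
from m import *
f=ctrl.grab_frame("wrist");save(f,"w6.png")
R["yellow"]=((22,150,190),(34,255,255))
c=P(f,[(.4548,.3035,.135)])[0].astype(int);print(c)
w=(c[0]-45,c[1]-30,c[0]+45,c[1]+30)
h=cv2.cvtColor(np.ascontiguousarray(f["pixels"]),cv2.COLOR_RGB2HSV);m=cv2.inRange(h,(22,150,60),(34,255,255));print("V pct",np.percentile(h[m>0][:,2],[5,25,50,75,95]))
c,n,r=blob(f,"yellow",w)
b=onz(f,cv2.boxPoints(r),.135);e=np.diff(b,axis=0);print(n,b.mean(0),np.linalg.norm(e,axis=1),np.degrees(np.arctan2(e[:,1],e[:,0])),pca(f,"yellow",w,.135))
units([*b.mean(0)[:2],.113])
E
```

```text
[277 212]
V pct [ 94. 124. 250. 251. 253.]
536 [0.4549 0.3048 0.135 ] [0.0323 0.013  0.0328] [-110.2247  160.8765   69.7727] (array([0.4547, 0.3043]), np.float64(71.45630303915713), array([0.0134, 0.0323]))
t 13.43 pos [0.4551 0.3047 0.2408] yaw -20.11 units [-0.   -0.    3.19] F [ 0.2  0.4 -0.5] w 0.064 tilt [-0.001  0.001 -1.   ]
```

servo_tool(steps=[{"dx": 0,"dy": 0,"dz": 0.4,"spin": 0},{"dx": 0,"dy": 0,"dz": 0.6,"spin": 0},{"dx": 0,"dy": 0,"dz": 0.6,"spin": 0},{"dx": 0,"dy": 0,"dz": 0.6,"spin": 0},{"dx": 0,"dy": 0,"dz": 0.5,"spin": 0},{"dx": 0,"dy": 0,"dz": 0.3,"spin": 0},{"dx": 0,"dy": 0,"dz": 0.19,"spin": 0},{"dx": 0,"dy": 0,"dz": 0,"spin": 0},{"dx": 0,"dy": 0,"dz": 0,"spin": 0}])

```text
time: 14.18
position: [0.456, 0.3044, 0.1137]
tool_rot: [[0.939, -0.345, 0.0], [-0.345, -0.939, 0.0], [-0.0, -0.0, -1.0]]
wrist_force: [-0.5, -0.0, 0.6]
width: 0.0641
gripper_force: 0.0
```

servo_tool(steps=[{"dx": 0,"dy": 0,"dz": 0,"spin": 0},{"dx": 0,"dy": 0,"dz": 0,"spin": 0},{"dx": 0,"dy": 0,"dz": 0,"spin": 0},{"dx": 0,"dy": 0,"dz": 0,"spin": 0},{"dx": 0,"dy": 0,"dz": 0,"spin": 0},{"dx": 0,"dy": 0,"dz": 0,"spin": 0}], hand=15)

```text
time: 14.68
position: [0.4569, 0.3048, 0.1149]
tool_rot: [[0.938, -0.346, 0.002], [-0.346, -0.938, 0.002], [0.002, -0.003, -1.0]]
wrist_force: [-0.2, 0.9, 5.9]
width: 0.0327
gripper_force: 60.2
```

servo_tool(steps=[{"dx": 0,"dy": 0,"dz": -0.2,"spin": 0},{"dx": 0,"dy": 0,"dz": -0.5,"spin": 0},{"dx": 0,"dy": 0,"dz": -0.6,"spin": 0},{"dx": 0,"dy": 0,"dz": -0.6,"spin": -0.5},{"dx": 0,"dy": 0,"dz": -0.6,"spin": -0.8},{"dx": 0,"dy": 0,"dz": -0.6,"spin": -0.8},{"dx": 0,"dy": 0,"dz": -0.6,"spin": -0.8},{"dx": 0,"dy": 0,"dz": -0.4,"spin": -0.8},{"dx": 0,"dy": 0,"dz": -0.1,"spin": -0.8},{"dx": 0,"dy": 0,"dz": 0,"spin": -0.8},{"dx": 0,"dy": 0,"dz": 0,"spin": -0.8},{"dx": 0,"dy": 0,"dz": 0,"spin": -0.4},{"dx": 0,"dy": 0,"dz": 0,"spin": 0},{"dx": 0,"dy": 0,"dz": 0,"spin": 0}])

```text
time: 15.85
position: [0.4555, 0.3033, 0.2815]
tool_rot: [[0.947, 0.32, -0.001], [0.32, -0.947, -0.001], [-0.001, 0.0, -1.0]]
wrist_force: [0.4, 0.7, -1.4]
width: 0.0329
gripper_force: 59.9
```

```bash
python3 - <<'E'
from m import *
units([.4432,-.0439,.28])
E
```

```text
t 15.85 pos [0.4555 0.3033 0.2815] yaw 18.69 units [-3.07  8.12  0.04] F [ 0.4  0.7 -1.4] w 0.0329 tilt [-0.001  0.    -1.   ]
```

servo_tool(steps=[{"dx": -0.11,"dy": 0.3,"dz": 0,"spin": 0},{"dx": -0.23,"dy": 0.6,"dz": 0,"spin": 0},{"dx": -0.265,"dy": 0.7,"dz": 0,"spin": 0},{"dx": -0.265,"dy": 0.7,"dz": 0,"spin": 0},{"dx": -0.265,"dy": 0.7,"dz": 0,"spin": 0},{"dx": -0.265,"dy": 0.7,"dz": 0,"spin": 0},{"dx": -0.265,"dy": 0.7,"dz": 0,"spin": 0},{"dx": -0.265,"dy": 0.7,"dz": 0,"spin": 0},{"dx": -0.265,"dy": 0.7,"dz": 0,"spin": 0},{"dx": -0.265,"dy": 0.7,"dz": 0,"spin": 0},{"dx": -0.265,"dy": 0.7,"dz": 0,"spin": 0},{"dx": -0.19,"dy": 0.5,"dz": 0,"spin": 0},{"dx": -0.11,"dy": 0.3,"dz": 0,"spin": 0},{"dx": -0.045,"dy": 0.12,"dz": 0,"spin": 0},{"dx": 0,"dy": 0,"dz": 0,"spin": 0},{"dx": 0,"dy": 0,"dz": 0,"spin": 0},{"dx": 0,"dy": 0,"dz": 0,"spin": 0}])

```text
time: 17.27
position: [0.4441, -0.0419, 0.2816]
tool_rot: [[0.946, 0.323, 0.0], [0.323, -0.946, 0.0], [0.0, -0.0, -1.0]]
wrist_force: [-0.3, 0.2, -1.1]
width: 0.0328
gripper_force: 60.0
```

```bash
cat > rel.py <<'E'
from m import *
f=ctrl.grab_frame("wrist");s=ctrl.read_state();units([.4432,-.0439,.249])
p=s["position"]-[.6,.0075,0];a=np.radians(18.8);print("stand tcp",p[0]*np.cos(a)+p[1]*np.sin(a),-p[0]*np.sin(a)+p[1]*np.cos(a))
R["yellow"]=((22,150,190),(34,255,255));R["blue"]=((100,150,150),(125,255,255))
for col,z in(("yellow",s["position"][2]+.0215),("blue",.2565)):
    try:
        c,n,r=blob(f,col,(220,100,340,330));b=onz(f,cv2.boxPoints(r),z)
        b=(s["tool_rot"].T@(b-s["position"]).T).T*1e3;print(col,n,c,"tool mm",b.mean(0),"x",b[:,0].min(),b[:,0].max(),"y",b[:,1].min(),b[:,1].max())
    except Exception as e: print(col,"none")
E
python3 rel.py
```

```text
t 17.32 pos [ 0.4442 -0.0418  0.2816] yaw 18.9 units [-0.04  0.04  0.81] F [-0.   0.2 -1.4] w 0.0325 tilt [ 0. -0. -1.]
stand tcp -0.16335038563349386 0.003545657003402647
yellow 1543 [277.9572 298.9715] tool mm [ -1.3228   0.1454 -21.5004] x -8.41051683774789 5.732448269012264 y -15.885826459662411 16.464691954011318
blue 1186 [281.2631 118.6079] tool mm [80.3125  1.8052 25.0678] x 73.83503667409397 86.78915404096912 y -10.719881915312603 14.363042883868056
```

servo_tool(steps=[{"dx": 0,"dy": 0.045,"dz": 0.3,"spin": 0},{"dx": 0,"dy": 0,"dz": 0.3,"spin": 0},{"dx": 0,"dy": 0,"dz": 0.21,"spin": 0},{"dx": 0.1,"dy": 0,"dz": 0,"spin": 0},{"dx": 0.2,"dy": 0,"dz": 0,"spin": 0},{"dx": 0.2,"dy": 0,"dz": 0,"spin": 0},{"dx": 0.2,"dy": 0,"dz": 0,"spin": 0},{"dx": 0.2,"dy": 0,"dz": 0,"spin": 0},{"dx": 0.2,"dy": 0,"dz": 0,"spin": 0},{"dx": 0.2,"dy": 0,"dz": 0,"spin": 0},{"dx": 0.15,"dy": 0,"dz": 0,"spin": 0},{"dx": 0.1,"dy": 0,"dz": 0,"spin": 0},{"dx": 0,"dy": 0,"dz": 0,"spin": 0},{"dx": 0,"dy": 0,"dz": 0,"spin": 0},{"dx": 0,"dy": 0,"dz": 0,"spin": 0}])

```text
time: 18.57
position: [0.5029, -0.0251, 0.2489]
tool_rot: [[0.947, 0.322, -0.001], [0.322, -0.947, -0.0], [-0.001, -0.0, -1.0]]
wrist_force: [-0.8, -0.1, -1.6]
width: 0.0329
gripper_force: 60.0
```

```bash
python3 rel.py
```

```text
t 18.62 pos [ 0.5029 -0.0251  0.249 ] yaw 18.75 units [-1.56 -0.04  0.  ] F [-0.5  0.1 -1.6] w 0.0325 tilt [-0.001 -0.    -1.   ]
stand tcp -0.10247898361247279 0.0004239033853164105
yellow 1528 [278.0386 299.034 ] tool mm [ -1.1787   0.0523 -21.499 ] x -8.238477602856731 5.849139420792066 y -15.947274794377783 16.34683027855882
blue 493 [274.0487 251.8215] tool mm [20.0695 -1.482  -7.5639] x 13.771160829203858 26.366857029016938 y -14.141493635055301 11.137145724518602
```

servo_tool(steps=[{"dx": 0.05,"dy": -0.035,"dz": 0,"spin": 0},{"dx": 0.05,"dy": 0,"dz": 0,"spin": 0},{"dx": 0.05,"dy": 0,"dz": 0,"spin": 0},{"dx": 0.05,"dy": 0,"dz": 0,"spin": 0},{"dx": 0.05,"dy": 0,"dz": 0,"spin": 0},{"dx": 0.05,"dy": 0,"dz": 0,"spin": 0},{"dx": 0.05,"dy": 0,"dz": 0,"spin": 0},{"dx": 0.05,"dy": 0,"dz": 0,"spin": 0},{"dx": 0,"dy": 0,"dz": 0,"spin": 0}])

```text
time: 19.37
position: [0.5151, -0.0196, 0.2483]
tool_rot: [[0.947, 0.321, -0.008], [0.321, -0.947, -0.002], [-0.008, -0.001, -1.0]]
wrist_force: [-6.0, -2.1, 1.7]
width: 0.0327
gripper_force: 60.4
```

servo_tool(steps=[{"dx": 0.05,"dy": 0,"dz": 0,"spin": 0},{"dx": 0.05,"dy": 0,"dz": 0,"spin": 0},{"dx": 0.05,"dy": 0,"dz": 0,"spin": 0},{"dx": 0.05,"dy": 0,"dz": 0,"spin": 0},{"dx": 0.025,"dy": 0,"dz": 0,"spin": 0},{"dx": 0,"dy": 0,"dz": 0,"spin": 0},{"dx": 0,"dy": 0,"dz": 0,"spin": 0}])

```text
time: 19.95
position: [0.5225, -0.0171, 0.248]
tool_rot: [[0.947, 0.321, -0.01], [0.321, -0.947, -0.002], [-0.01, -0.001, -1.0]]
wrist_force: [-7.3, -2.3, 2.4]
width: 0.0326
gripper_force: 60.5
```

```bash
python3 rel.py
```

```text
t 20.0 pos [ 0.5225 -0.0171  0.2481] yaw 18.7 units [-2.09 -0.   -0.  ] F [-7.8 -2.2  2.4] w 0.033 tilt [-0.01  -0.001 -1.   ]
stand tcp -0.08131046291580733 0.0016757304510234446
yellow 1523 [278.0263 299.1628] tool mm [ -1.3169   0.0672 -21.4881] x -8.416702326497196 5.7484170032578685 y -15.944701860871904 16.372538082311433
blue 339 [276.7463 267.6549] tool mm [11.8742 -0.221  -8.5558] x 5.617644320759404 18.129816150861014 y -12.766409291527186 12.318768903982177
```

servo_tool(steps=[{"dx": 0.04,"dy": 0,"dz": 0,"spin": 0},{"dx": 0.04,"dy": 0,"dz": 0,"spin": 0},{"dx": 0.025,"dy": 0,"dz": 0,"spin": 0},{"dx": 0,"dy": 0,"dz": 0,"spin": 0},{"dx": 0,"dy": 0,"dz": 0,"spin": 0}])

```text
time: 20.42
position: [0.5259, -0.0159, 0.248]
tool_rot: [[0.947, 0.32, -0.011], [0.32, -0.947, -0.003], [-0.011, -0.001, -1.0]]
wrist_force: [-8.0, -2.7, 3.1]
width: 0.0325
gripper_force: 60.6
```

```bash
python3 rel.py
```

```text
t 20.47 pos [ 0.5259 -0.016   0.248 ] yaw 18.69 units [-2.18 -0.   -0.  ] F [-8.7 -2.9  2.8] w 0.0324 tilt [-0.011 -0.001 -1.   ]
stand tcp -0.07769356135431633 0.001645868572850137
yellow 1523 [278.067  299.1687] tool mm [ -1.2969   0.0499 -21.4869] x -8.398605363851203 5.770781876489761 y -15.960126922195442 16.347301888499718
blue 338 [276.4675 267.7515] tool mm [11.6493 -0.2436 -8.6429] x 5.097795527010909 18.199678223043843 y -12.799455600714833 12.307060794017566
```

servo_tool(steps=[{"dx": 0,"dy": 0,"dz": 0.04,"spin": 0},{"dx": 0,"dy": 0,"dz": 0.04,"spin": 0},{"dx": 0,"dy": 0,"dz": 0.04,"spin": 0},{"dx": 0,"dy": 0,"dz": 0.04,"spin": 0},{"dx": 0,"dy": 0,"dz": 0.04,"spin": 0},{"dx": 0,"dy": 0,"dz": 0,"spin": 0}])

```text
time: 20.97
position: [0.5259, -0.0161, 0.2397]
tool_rot: [[0.947, 0.32, -0.011], [0.32, -0.947, -0.003], [-0.011, -0.001, -1.0]]
wrist_force: [-6.9, -3.6, 1.7]
width: 0.0327
gripper_force: 60.5
```

servo_tool(steps=[{"dx": 0,"dy": 0,"dz": 0.04,"spin": 0},{"dx": 0,"dy": 0,"dz": 0.025,"spin": 0},{"dx": 0,"dy": 0,"dz": 0.025,"spin": 0},{"dx": 0,"dy": 0,"dz": 0,"spin": 0}])

```text
time: 21.3
position: [0.5259, -0.0161, 0.2362]
tool_rot: [[0.947, 0.32, -0.011], [0.32, -0.947, -0.003], [-0.011, -0.001, -1.0]]
wrist_force: [-7.7, -2.9, 2.5]
width: 0.0328
gripper_force: 60.5
```

servo_tool(steps=[{"dx": 0,"dy": 0,"dz": 0.02,"spin": 0},{"dx": 0,"dy": 0,"dz": 0.02,"spin": 0},{"dx": 0,"dy": 0,"dz": 0,"spin": 0}])

```text
time: 21.55
position: [0.5259, -0.0162, 0.2353]
tool_rot: [[0.947, 0.32, -0.011], [0.32, -0.947, -0.003], [-0.011, -0.0, -1.0]]
wrist_force: [-9.4, -3.7, 6.6]
width: 0.0326
gripper_force: 61.1
```

servo_tool(steps=[{"dx": -0.025,"dy": 0,"dz": -0.01,"spin": 0},{"dx": -0.025,"dy": 0,"dz": 0,"spin": 0},{"dx": -0.025,"dy": 0,"dz": 0,"spin": 0},{"dx": 0,"dy": 0,"dz": 0,"spin": 0},{"dx": 0,"dy": 0,"dz": 0,"spin": 0}])

```text
time: 21.97
position: [0.5258, -0.0162, 0.2357]
tool_rot: [[0.947, 0.321, -0.005], [0.321, -0.947, -0.001], [-0.005, -0.0, -1.0]]
wrist_force: [-4.4, -2.1, 0.2]
width: 0.033
gripper_force: 60.1
```

servo_tool(steps=[{"dx": -0.025,"dy": 0,"dz": 0,"spin": 0},{"dx": -0.02,"dy": 0,"dz": 0,"spin": 0},{"dx": 0,"dy": 0,"dz": 0,"spin": 0},{"dx": 0,"dy": 0,"dz": 0,"spin": 0}])

```text
time: 22.3
position: [0.525, -0.0162, 0.2358]
tool_rot: [[0.947, 0.321, -0.003], [0.321, -0.947, -0.001], [-0.003, -0.0, -1.0]]
wrist_force: [-4.5, -2.5, -1.0]
width: 0.0325
gripper_force: 60.0
```

servo_tool(steps=[{"dx": -0.025,"dy": 0,"dz": 0,"spin": 0},{"dx": -0.02,"dy": 0,"dz": 0,"spin": 0},{"dx": 0,"dy": 0,"dz": 0,"spin": 0},{"dx": 0,"dy": 0,"dz": 0,"spin": 0}])

```text
time: 22.63
position: [0.5239, -0.0165, 0.2359]
tool_rot: [[0.947, 0.322, -0.001], [0.322, -0.947, -0.0], [-0.001, -0.0, -1.0]]
wrist_force: [-4.2, -4.3, -4.3]
width: 0.0326
gripper_force: 59.8
```

```bash
python3 rel.py
```

```text
t 22.68 pos [ 0.5239 -0.0165  0.2359] yaw 18.76 units [-2.13 -0.   -0.32] F [-4.1 -2.9 -3.5] w 0.0326 tilt [-0.001 -0.    -1.   ]
stand tcp -0.07981741416261715 0.0017702974489411834
yellow 1525 [278.0098 299.0944] tool mm [ -1.2823   0.052  -21.4983] x -8.305467786923757 5.71127092724256 y -15.951317767502156 16.328106022993577
blue 308 [271.6688 280.4026] tool mm [ 11.946   -0.2272 -20.5937] x 5.563396468957822 18.328734572042816 y -12.791006574842646 12.330913318875119
```

servo_tool(steps=[{"dx": -0.01,"dy": 0,"dz": 0.015,"spin": 0},{"dx": 0,"dy": 0,"dz": 0,"spin": 0},{"dx": 0,"dy": 0,"dz": 0,"spin": 0}])

```text
time: 22.93
position: [0.5239, -0.0165, 0.2358]
tool_rot: [[0.947, 0.322, -0.0], [0.322, -0.947, -0.0], [-0.001, 0.0, -1.0]]
wrist_force: [-4.6, -2.2, -1.7]
width: 0.0329
gripper_force: 60.1
```

servo_tool(steps=[{"dx": 0,"dy": 0,"dz": 0,"spin": 0},{"dx": 0,"dy": 0,"dz": 0,"spin": 0},{"dx": 0,"dy": 0,"dz": 0,"spin": 0},{"dx": 0,"dy": 0,"dz": 0,"spin": 0}], hand=56)

```text
time: 23.27
position: [0.5261, -0.0154, 0.2367]
tool_rot: [[0.946, 0.323, 0.004], [0.323, -0.946, 0.001], [0.004, 0.0, -1.0]]
wrist_force: [-0.3, -0.6, -0.7]
width: 0.0559
gripper_force: 0.0
```

servo_tool(steps=[{"dx": 0,"dy": 0,"dz": -0.15,"spin": 0},{"dx": 0,"dy": 0,"dz": -0.3,"spin": 0},{"dx": 0,"dy": 0,"dz": -0.6,"spin": 0},{"dx": 0,"dy": 0,"dz": -0.6,"spin": 0},{"dx": 0,"dy": 0,"dz": -0.2,"spin": 0},{"dx": -0.5,"dy": 0,"dz": 0,"spin": 0},{"dx": -0.5,"dy": 0,"dz": 0,"spin": 0},{"dx": 0,"dy": 0,"dz": 0,"spin": 0},{"dx": 0,"dy": 0,"dz": 0,"spin": 0},{"dx": 0,"dy": 0,"dz": 0,"spin": 0}])

```text
time: 24.1
position: [0.4869, -0.029, 0.31]
tool_rot: [[0.947, 0.322, 0.002], [0.322, -0.947, 0.0], [0.002, 0.0, -1.0]]
wrist_force: [0.1, 0.6, -0.2]
width: 0.0557
gripper_force: 0.0
```

```bash
python3 - <<'E'
from m import *
f=ctrl.grab_frame("wrist");s=ctrl.grab_frame("scene");st=ctrl.read_state();units([.5,0,.3])
R["yellow"]=((22,150,190),(34,255,255));R["blue"]=((100,150,150),(125,255,255));R["orange"]=((8,200,180),(21,255,255))
a=np.radians(18.8);M=np.array([[np.cos(a),np.sin(a),0],[-np.sin(a),np.cos(a),0],[0,0,1]])
for c,z in(("yellow",.2565),("blue",.2565),("orange",.2745)):
    _,n,r=blob(f,c,(220,100,340,330));b=(M@(onz(f,cv2.boxPoints(r),z)-[.6,.0075,0]).T).T*1e3;print(c,n,b.mean(0),"x",b[:,0].min(),b[:,0].max())
x=cv2.resize(f["pixels"][:,:,::-1][60:340,137:417],(400,400));b=cv2.resize(s["pixels"][:,:,::-1][165:245,250:330],(400,400),interpolation=cv2.INTER_CUBIC)
cv2.imwrite("pics/m7.png",np.hstack([x,b]))
E
```

```text
t 24.2 pos [ 0.4872 -0.0288  0.3098] yaw 18.81 units [ 0.54 -0.58  0.25] F [-0.5  0.9  0.7] w 0.0562 tilt [ 0.001 -0.    -1.   ]
yellow 893 [-82.6673   1.8124 256.5   ] x -89.4630069712135 -75.88854383478744
blue 591 [-68.7318   1.8021 256.5   ] x -74.69817309975771 -62.76586872867747
orange 188 [-59.1676   1.5179 274.5   ] x -60.93618869396348 -57.39918256516631
```

View pics/m7.png

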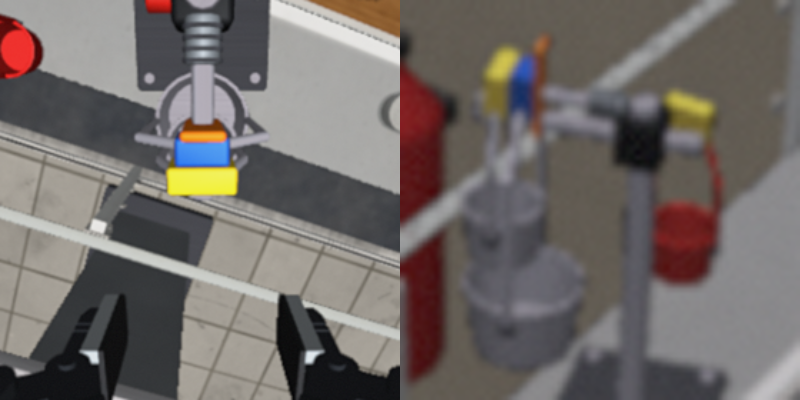

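Both blocks sit side by side: yellow at (203,182), blue at (203,153) and the plate at (203,135) in the left crop. The pails hang upright and the gripper is clear.

servo_tool(steps=[{"dx": 0,"dy": 0,"dz": -0.2,"spin": 0},{"dx": 0,"dy": 0,"dz": 0,"spin": 0},{"dx": 0,"dy": 0,"dz": 0,"spin": 0},{"dx": 0,"dy": 0,"dz": 0,"spin": 0},{"dx": 0,"dy": 0,"dz": 0,"spin": 0},{"dx": 0,"dy": 0,"dz": 0,"spin": 0},{"dx": 0,"dy": 0,"dz": 0,"spin": 0},{"dx": 0,"dy": 0,"dz": 0,"spin": 0},{"dx": 0,"dy": 0,"dz": 0,"spin": 0},{"dx": 0,"dy": 0,"dz": 0,"spin": 0},{"dx": 0,"dy": 0,"dz": 0,"spin": 0},{"dx": 0,"dy": 0,"dz": 0,"spin": 0}])

```text
time: 25.2
position: [0.4862, -0.0293, 0.3177]
tool_rot: [[0.947, 0.322, 0.0], [0.322, -0.947, 0.0], [0.0, 0.0, -1.0]]
wrist_force: [-0.9, -0.7, -0.5]
width: 0.0561
gripper_force: 0.0
```

```bash
python3 -c "
from plant import ctrl
print(ctrl.finish_job())"
```

```text
the job is handed in; nothing more can be done
None
```

Both pails hang released on the hook, the small one in front of the large one with both blocks between plate and lip; I handed the job in at about 25 s, and it returned no verdict.

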